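Close the disc-cutting die and set it under the punch

TASK

Pick up the loose guide plate and lower it (do not drop it) onto the two pins of the die block, fully home and flat, with its large hole over the large hole of the block. Then slide the closed die along the press bed, without lifting the block off the bed, until the plate's large hole is centred under the punch tip. Let go, and leave the other things on the bench where they are.

Things in the scene. Friction and masses are not known exactly. Their poses are not given: they have to be found in the camera images.
- press: Fixed press, yaw -25 to -55 deg. Origin on the bench below the punch. Steel bed 8 mm thick, x -100 to 100, y -160 to 260 mm. Column 90 x 50 mm, 218 tall, at y -105; arm 50 wide (z 160 to 220) runs from it along +y to a round head, 40 dia, above the origin (z 145 to 240). Below it a 24 dia collar (down to z 115) and the punch, 14 dia, tapering to 6 at the tip.
- punch_tip (a point): Lowest point of the punch, 64 mm above the bench: 26 mm above the block's top, 18 mm above the seated plate's top and 8 mm above the pins' tips. Axes as the press.
- die_block: Loose steel block on the bed, 170 (x) x 66 (y) x 30 (z) mm, about 0.8 kg; origin: centre of underside. Two pins on top, 10 mm dia, 18 tall, tips tapered over the last 7 mm, at (-72, 18) and (72, 18): both nearer the +y side. A 24 mm hole goes through at (50, 0). At the start the hole's end points roughly to the press's column, the hole 60 mm or more short of the punch.
- die_hole (a point): Centre of the block's 24 mm hole, on its top face (50, 0, 30 mm in the block's frame).
- guide_plate: Loose aluminium plate, at first flat on the bench left of the press, 170 (x) x 66 (y) x 8 mm, about 0.3 kg; origin: centre of underside. 13 mm pin holes at (-72, 18) and (72, 18), 24 mm hole at (50, 0). Bar grip on top: 50 (x) x 14 (y) x 28 mm high, at (-40, 0). Seated: axes as the block's, origin 30 mm above the block's, 1.5 mm play round pins that stand 10 mm proud.
- guide_hole (a point): Centre of the plate's 24 mm guide hole, on its top face (50, 0, 8 mm in the plate's frame).
- plate_grip (a point): Where to pinch the bar grip across its 14 mm width (fingers closing along the plate's y): (-40, 0, 30) mm in the plate's frame, 6 mm below the bar's top. Axes as the plate. With the plate seated, moving the held bar slides plate and block together (5 to 12 N).
- jar: Bystander: small glass jar with a steel lid, 60 mm diameter, 75 mm tall; origin under its centre.
- ring_clamp: Bystander: turned wooden hand clamp with a brass band, lying down along its y, 130 mm long, 36 mm wide, 34 mm high; origin under its centre.
- bench_block: Bystander: dark steel bench block, 70 by 70 by 25 mm; origin under its centre.
There are look-alikes about, which are no part of the job. What is shaped like the die_block but blue is not meant. What is shaped like the guide_plate but pink is not meant.

How it is judged:
By the outcome, as a careful person would: the job done as asked, in the order asked, and still so for the second after the job is handed in, with the robot touching nothing.
It also fails if it takes over 58 s, if anything falls off the work surface, if the arm or the gripper's body presses on something with over 40 N, if the wrist force passes 120 N, or if a joint passes its speed limit or range.

ROBOT

A 6-joint arm with a two-finger parallel gripper is mounted at the origin on the work surface. World frame = base frame: x ahead of the robot, y to its left, z up, the work surface at z = 0. Lengths are in mm, angles in rad, forces in N, time in s.
With the tool pointing down it reaches from about 300 to 850 mm from the base axis. Payload 5.4 kg.
Tool frame: the origin (TCP) lies on the mounting face of the last link; the fingertips stand 173 mm ahead of it and the grasp point (between the pads) lies 155 mm ahead of it; z points along the fingers, y is the line along which they close (so a half turn about z gives the same grasp; the last joint's range is limited). The gripper opens to 85 mm and grips with 20 to 120 N. Pads are 22 mm wide; open, the fingers measure 114 mm over their backs; the gripper's body (76 mm by 85 mm) begins 54 mm behind the grasp point. The pads swing forward as they close: fully open they stand 13 mm farther back than shut.
Start: joints at [1.06, 0.158, 1.597, -0, 1.386, -0.21], TCP at [170.374, 549.163, 404.699] pointing down, gripper open.
Joint ranges: [-2.91, 2.91], [-0.94, 2.29], [0.18, 2.7], [-1.29, 4.43], [0.17, 2.64], [-3, 3]. Speed limits (rad/s): [2.57, 2.57, 3.14, 3.14, 3.14, 3.14].

INTERFACE

Orientations are given as a unit quaternion [x, y, z, w].
In Python, from station import robot, viewer gives the robot as it stands.
- The arm moves only by the tool step_arm, never from a script. Its argument "commands" is a list of rows, each an object of numbers: "jaw": the closure, from -1 (fully open) to 1 (shut); "tx", "ty", "tz": the shift along the tool's x, y, z in mm; "wx", "wy", "wz": the turn, a rotation vector about the tool's x, y, z in rad. In form: [{"jaw": .., "tx": .., "ty": .., "tz": .., "wx": .., "wy": .., "wz": ..}, ...]. A call has 1 to 8 rows; each row is the pose to reach, as a shift and turn from the pose commanded when the call began, along the tool's axes at that moment; what a row does not reach only later rows make up. A row lasts 1/12 s, in which the tool goes at most 41.7 mm and 7.16 degrees, less where a joint would pass 70% of its speed; a pose out of reach is approached as far as the arm can. A call with a gripper value outside its range is refused whole. The fingers move at their own pace and stop on an object; "squeeze" is the grip in N (left out, the last holds). Time passes only in rows, so rows that repeat a pose let the fingers close. It gives the time, the measured TCP pose, the force, the opening and the grip force at its end, in the units of the state.
- robot.sense(): the state, without advancing time (a new reading comes with each control period).
- viewer.read_camera(name): name is "side" or "top"; returns a dict with "img" (480x640x3 uint8, blue, green, red), "depth" (480x640 float32, mm along the optical axis (not along the pixel's ray), 0 where there is no reading), "fx", "fy", "cx", "cy" (pixels), "distortion" ([k1, k2, p1, p2, k3] as OpenCV has them; the pictures are not rectified), "origin" and "orientation" of the camera in the world. Camera axes: x right, y up, looking along -z (the intrinsics and any distortion apply to the point x, -y, -z); pixel columns grow to the right and rows downward; lengths in mm; the calibration is good to about 2 mm. A picture is of the moment at which its call begins.
- robot.close_job(): hands the job in; it is judged then, once.
The state is a dict: "time_s": time; "q": joint angles; "joint_vel": joint speeds; "joint_torque": joint torques, N m; "tool_pos": TCP position; "tcp_rot": TCP orientation; "contact_force": force on the tool from outside, world axes, zero at the start; "ft_torque": the same for the moment, N m; "gripper_width": finger opening in mm; "finger_force": force on a finger pad.
Only numpy, scipy, OpenCV 4.12 (cv2) and the standard library are available. Lean on these libraries where they do the work, as an engineer would, in place of code of your own. Each camera call takes 0.05 s, during which the arm holds its last target. There are 200 camera calls.

## Working session

There is one attempt and no reset: what is moved stays moved. The work goes in short steps, Python scripts to look and compute and a tool call to move; the robot and the scene stay as the last step left them, time stands still between calls to the robot, and variables do not carry over. Pictures are saved under pics/ and viewed, at most 10 in all, crops included, and the job is handed in when it is done.

Besides the shell and the picture viewer there is one more tool, called after "Emit:" by a JSON object that holds its "api" and its "payload", one argument or row to a line. step_arm: Moves the arm, as the interface text tells. Its arguments: {"type":"object","properties":{"commands":{"type":"array","items":{"type":"object","properties":{"jaw":{"type":"number"},"tx":{"type":"number"},"ty":{"type":"number"},"tz":{"type":"number"},"wx":{"type":"number"},"wy":{"type":"number"},"wz":{"type":"number"}}}},"squeeze":{"type":"number"}},"required":["commands"]}

```bash
mkdir -p pics; ls; cat > h.py <<'E'
import numpy as np, cv2
from scipy.spatial.transform import Rotation as R
from station import robot, viewer
def cam(n):
    c=viewer.read_camera(n); np.save(f'/tmp/{n}.npy',c,allow_pickle=True); return c
def load(n): return np.load(f'/tmp/{n}.npy',allow_pickle=True).item()
def K(c): return np.array([[c['fx'],0,c['cx']],[0,c['fy'],c['cy']],[0,0,1.]])
def rays(c,px):
    u=cv2.undistortPoints(np.array(px,float).reshape(-1,1,2),K(c),np.array(c['distortion'],float)).reshape(-1,2)
    return np.c_[u[:,0],-u[:,1],-np.ones(len(u))]
def rot(c): return R.from_quat(c['orientation']).as_matrix()
def onplane(c,px,z):
    d=rays(c,px)@rot(c).T; o=np.array(c['origin'],float)
    return o+d*((z-o[2])/d[:,2])[:,None]
def bydepth(c,px):
    px=np.array(px).reshape(-1,2); dd=np.array([c['depth'][int(round(v)),int(round(u))] for u,v in px])
    return np.array(c['origin'])+(rays(c,px)*dd[:,None])@rot(c).T
def proj(c,P):
    p=(np.array(P,float).reshape(-1,3)-np.array(c['origin']))@rot(c)
    p=p*[1,-1,-1]
    return cv2.projectPoints(p,np.zeros(3),np.zeros(3),K(c),np.array(c['distortion'],float))[0].reshape(-1,2)
E
python3 - <<'E'
from h import *
for n in('top','side'):
    c=cam(n); cv2.imwrite(f'pics/{n}0.png',c['img']); print(n,c['origin'],rot(c)[:,2],c['fx'],c['distortion'])
print(robot.sense())
E
```

```text
pics
top [ 191.5139468    61.20206958 1821.62508378] [-0.16117156 -0.00251466  0.9869232 ] 611.2957179614207 [-0.20752532  0.          0.          0.          0.        ]
side [ 993.85860247 -500.26186586 1187.20193474] [ 0.37865636 -0.42317661  0.82312873] 536.9279923270587 [-0.05362196  0.          0.          0.          0.        ]
{'time_s': 0.1, 'q': array([ 1.05989969e+00,  1.58989053e-01,  1.59812129e+00,  1.08246051e-05,
        1.38619183e+00, -2.10075890e-01]), 'joint_vel': array([-0.00129508, -0.0021298 , -0.00525222, -0.0010156 ,  0.00020949,
       -0.00031475]), 'joint_torque': array([-5.33944312e-04, -3.96991110e+01, -3.32338250e+01, -1.81197797e-04,
        4.25661201e-03,  1.92486351e-05]), 'tool_pos': array([170.25357365, 548.95067184, 403.80589322]), 'tcp_rot': array([ 1.49844817e-01,  9.88709158e-01, -7.97946388e-04, -3.06477247e-04]), 'contact_force': array([-0.58042404,  0.13970363, -0.67788665]), 'ft_torque': array([ 0.01833281, -0.02884479,  0.03763263]), 'finger_force': 0.0, 'gripper_width': 85.41288180606445}
```

View pics/top0.png

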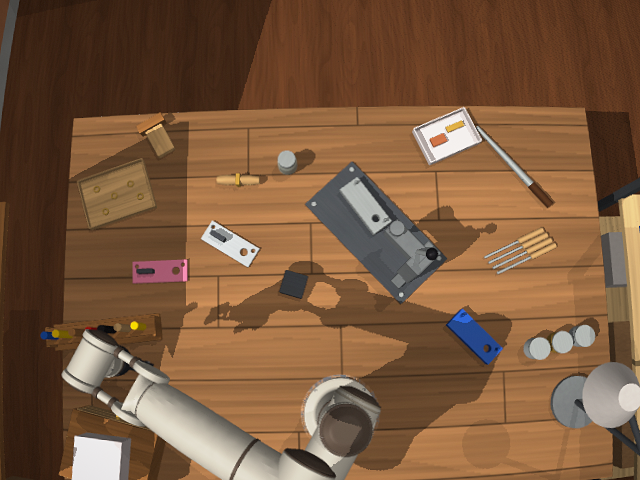

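View pics/side0.png

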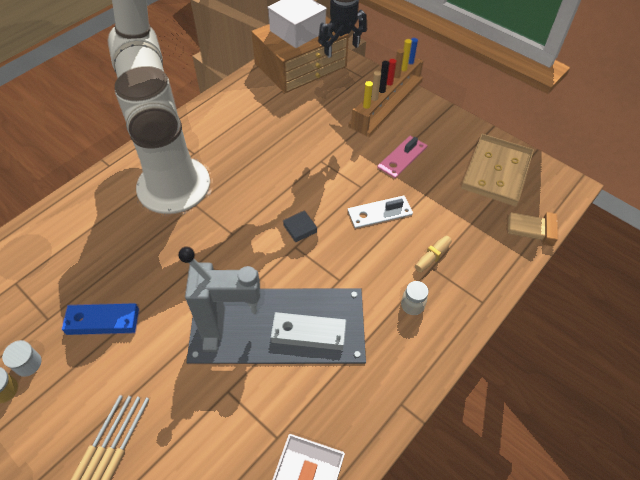

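The top view shows the white plate at (230,243), its grip at the left end. The press bed is around (375,232), with the die block at (367,205) and its hole at (376,218) toward the column. The blue block and pink plate are decoys. The side view shows the block at (309,330), the punch head at (248,277) and the plate at (380,211).

```bash
python3 - <<'E'
from h import *
t=load('top');s=load('side')
def crop(c,x0,y0,w,h,k): return cv2.resize(c['img'][y0:y0+h,x0:x0+w],None,fx=k,fy=k,interpolation=cv2.INTER_CUBIC)
a=np.hstack([crop(t,195,210,72,60,5),crop(t,325,165,80,60,5)])
b=np.hstack([crop(s,340,185,80,50,5),crop(s,262,300,72,50,5)])
m=np.vstack([a,b]); print(m.shape); cv2.imwrite('pics/crop1.png',m)
for n,c,rs in(('top',t,[((195,210,75,60),8),((325,165,75,72),38)]),('side',s,[((340,185,80,50),8),((262,300,90,60),38)])):
    for (x,y,w,h),z in rs:
        hsv=cv2.cvtColor(c['img'],cv2.COLOR_BGR2HSV)[y:y+h,x:x+w]
        mask=((hsv[...,1]<45)&(hsv[...,2]>135)).astype(np.uint8)
        cs=cv2.findContours(mask,cv2.RETR_EXTERNAL,cv2.CHAIN_APPROX_NONE)[0]
        k=max(cs,key=cv2.contourArea).reshape(-1,2)+[x,y]
        P=onplane(c,k,z)
        r=cv2.minAreaRect(P[:,:2].astype(np.float32)); print(n,z,r, len(k))
        mm=cv2.bitwise_not(mask); mm[cv2.drawContours(np.zeros_like(mask),[k-[x,y]],-1,1,-1)==0]=0
        for q in cv2.findContours(mm,cv2.RETR_EXTERNAL,cv2.CHAIN_APPROX_NONE)[0]:
            if cv2.contourArea(q)>3:
                M=cv2.moments(q); u=[M['m10']/M['m00']+x,M['m01']/M['m00']+y]; print('  hole',cv2.contourArea(q),u,onplane(c,[u],z)[0])
E
```

```text
(550, 760, 3)
top 8 ((510.12469482421875, 321.1287536621094), (170.8619384765625, 66.44640350341797), 57.75368881225586) 128
  hole 1147.0 [229.7460040685847, 243.42807323452485] [509.57977473 320.46378586   8.        ]
top 38 ((612.2703857421875, -90.14509582519531), (170.1304931640625, 67.5427474975586), 35.151222229003906) 144
  hole 1145.0 [364.87292576419213, 204.9311499272198] [611.53108429 -89.56816065  38.        ]
side 8 ((512.193359375, 319.2162170410156), (173.05865478515625, 70.37853240966797), 57.753021240234375) 149
  hole 1148.5 [379.55594253373965, 210.97315338847773] [512.29208698 318.13508454   8.        ]
side 38 ((613.7471313476562, -91.85480499267578), (173.84226989746094, 68.42253112792969), 35.20070266723633) 194
  hole 1839.0 [308.5615370672467, 328.0847380822911] [614.50768908 -91.89416532  38.        ]
```

View pics/crop1.png

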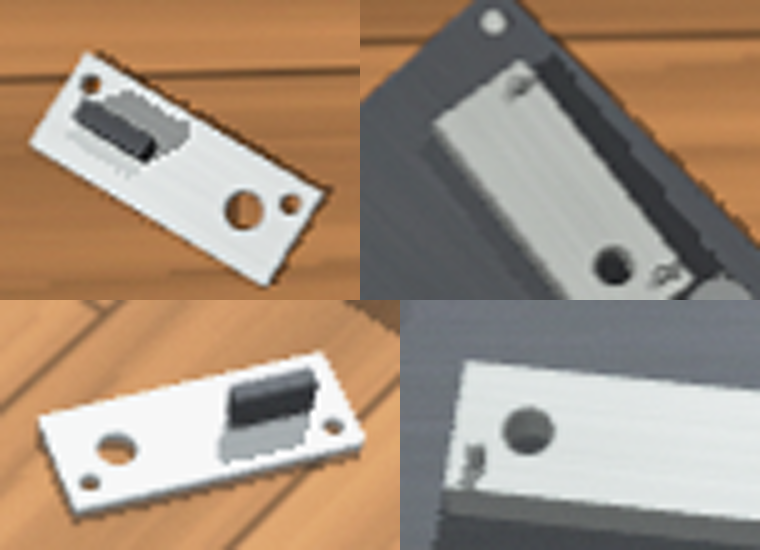

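The crops show the plate's pin holes on the image-upper side, so plate yaw is about -122°. The block's pins are on its right or +x side, so its yaw is about -145°. Next come the press and finer hole positions.

```bash
cat >> h.py <<'E'
def hole(c,P,r=11,k=8,dark=True):
    """sub-pixel centre of the dark hole near world point P, back on its plane"""
    u,v=proj(c,P)[0]; x,y=int(u)-r,int(v)-r
    g=cv2.cvtColor(c['img'],cv2.COLOR_BGR2GRAY)[y:y+2*r,x:x+2*r]
    G=cv2.resize(g,None,fx=k,fy=k,interpolation=cv2.INTER_CUBIC)
    T,m=cv2.threshold(G,0,255,(cv2.THRESH_BINARY_INV if dark else cv2.THRESH_BINARY)+cv2.THRESH_OTSU)
    cs=[q for q in cv2.findContours(m,cv2.RETR_EXTERNAL,cv2.CHAIN_APPROX_NONE)[0] if cv2.contourArea(q)>k*k*6]
    q=min(cs,key=lambda q:np.linalg.norm(np.mean(q.reshape(-1,2),0)-r*k))
    pts=(q.reshape(-1,2)+.5)/k-.5+[x,y]
    w=onplane(c,pts,P[2])[:,:2]; (cx,cy),rad=cv2.minEnclosingCircle(w.astype(np.float32)); e=cv2.fitEllipse(w.astype(np.float32))
    return np.array(e[0]),e[1]
def fr(yaw): a=np.radians(yaw); return np.array([[np.cos(a),-np.sin(a)],[np.sin(a),np.cos(a)]])
E
python3 - <<'E'
from h import *
for n in('top','side'):
    c=load(n)
    for nm,o,yaw,z in(('plate',(510.5,320.5),-122.25,8),('block',(612.3,-90.2),-144.85,38)):
        p=np.array(o)+fr(yaw)@[50,0]; print(n,nm,'pred',p.round(1),'hole',hole(c,[*p,z]))
    hsv=cv2.cvtColor(c['img'],cv2.COLOR_BGR2HSV)
    m=((hsv[...,1]<70)&(hsv[...,0]>85)&(hsv[...,0]<135)&(hsv[...,2]<125)&(hsv[...,2]>40)).astype(np.uint8)
    roi=np.zeros_like(m); 
    if n=='top': roi[158:306,300:452]=1
    else: roi[285:368,183:370]=1
    m=m*roi
    k=max(cv2.findContours(m,cv2.RETR_EXTERNAL,cv2.CHAIN_APPROX_NONE)[0],key=cv2.contourArea).reshape(-1,2)
    P=onplane(c,k,8)[:,:2].astype(np.float32); r=cv2.minAreaRect(P); print(n,'bed',r,cv2.boxPoints(r).round(1).tolist())
    # bolts
    g=((hsv[...,1]<60)&(hsv[...,2]>140)).astype(np.uint8)*roi
    N,_,st,ce=cv2.connectedComponentsWithStats(g)
    for i in range(1,N):
        if st[i,4]<2500: print('  blob',st[i,4],ce[i].round(1),onplane(c,[ce[i]],8)[0].round(1), 'z240',onplane(c,[ce[i]],240)[0].round(1))
t=load('top');s=load('side')
a=cv2.resize(t['img'][160:300,300:450],None,fx=2.6,fy=2.6,interpolation=cv2.INTER_CUBIC)
b=cv2.resize(s['img'][250:350,190:310],None,fx=3.3,fy=3.64,interpolation=cv2.INTER_CUBIC)
cv2.imwrite('pics/press.png',np.hstack([a,b]))
E
```

```text
top plate pred [483.8 278.2] hole (array([483.49139404, 279.58358765]), (23.906452178955078, 24.734437942504883))
top block pred [ 571.4 -119. ] hole (array([ 571.19451904, -118.90189362]), (22.7885684967041, 24.1821231842041))
top bed ((537.2049560546875, -122.0062255859375), (416.7106018066406, 197.41529846191406), 41.937381744384766) [[316.20001220703125, -187.8000030517578], [448.20001220703125, -334.70001220703125], [758.2000122070312, -56.20000076293945], [626.2000122070312, 90.69999694824219]]
  blob 58 [431.9 159.7] [ 759.  -307.8    8. ] z240 [ 686.4 -260.6  240. ]
  blob 17 [351.2 168.9] [733.6 -54.4   8. ] z240 [664.3 -39.6 240. ]
  blob 1125 [364.5 204.3] [620.6 -91.    8. ] z240 [565.7 -71.5 240. ]
  blob 15 [313.4 203.4] [627.1  64.6   8. ] z240 [571.4  64.2 240. ]
  blob 1 [385. 219.] [ 573.4 -151.7    8. ] z240 [ 524.5 -124.5  240. ]
  blob 136 [396.9 227.7] [ 545.6 -186.7    8. ] z240 [ 500.3 -155.   240. ]
  blob 2 [403.  238.5] [ 512.  -203.8    8. ] z240 [ 471.  -169.9  240. ]
  blob 4 [402.2 244.5] [ 493.6 -200.7    8. ] z240 [ 455.  -167.2  240. ]
  blob 1 [417.
[... 2102 characters left out ...]
 blob 56 [203.5 293.1] [ 342.1 -185.6    8. ] z240 [ 470.3 -247.5  240. ]
  blob 1 [330. 288.] [570.5  37.9   8. ] z240 [653.8 -68.  240. ]
  blob 1 [334. 288.] [578.   44.6   8. ] z240 [659.8 -62.6 240. ]
  blob 3 [356. 288.] [619.7  81.6   8. ] z240 [693.3 -32.9 240. ]
  blob 2 [359.5 288. ] [626.3  87.5   8. ] z240 [698.6 -28.1 240. ]
  blob 32 [354.  293.4] [625.8  66.1   8. ] z240 [698.2 -45.3 240. ]
  blob 1802 [309.4 327.9] [605.8 -79.6   8. ] z240 [ 682.1 -162.4  240. ]
  blob 33 [356.9 353.4] [733.4 -54.5   8. ] z240 [ 784.6 -142.2  240. ]
  blob 4 [193.5 353. ] [ 445.8 -310.     8. ] z240 [ 553.6 -347.4  240. ]
  blob 1 [196. 354.] [ 452.1 -307.7    8. ] z240 [ 558.7 -345.6  240. ]
```

View pics/press.png

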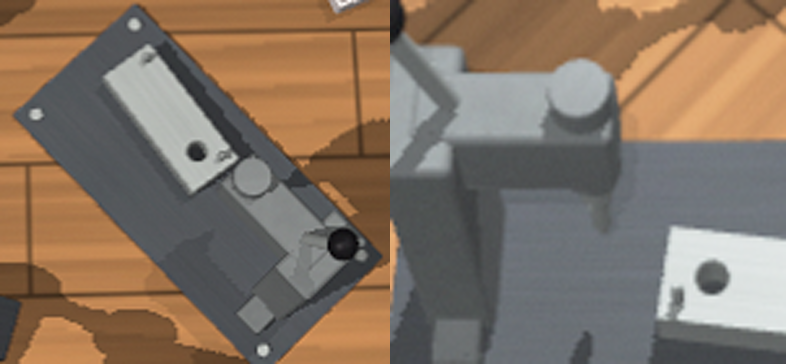

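The press origin and punch come out near (500,-155): the bed rectangle and the head circle agree. In the right half of the picture the tip is at about side pixel (254,314). Next I check the tip there and work out the first move.

```bash
cat >> h.py <<'E'
def delta(grasp,yhead):
    """move from measured pose so that grasp point is at `grasp`, tool down, tool y heading yhead deg"""
    st=robot.sense(); Rc=R.from_quat(st['tcp_rot']); a=np.radians(yhead)
    y=np.array([np.cos(a),np.sin(a),0]); z=np.array([0,0,-1.]); Rt=R.from_matrix(np.c_[np.cross(y,z),y,z])
    p=np.array(grasp,float)+[0,0,155]
    d=Rc.inv().apply(p-st['tool_pos']); w=(Rc.inv()*Rt).as_rotvec()
    print('t',st['time_s'].__round__(2),'grasp now',(st['tool_pos']+155*Rc.as_matrix()[:,2]).round(1),'F',st['contact_force'].round(1),'w',round(st['gripper_width'],1))
    print('  d',d.round(1),'w',w.round(4),'q',st['q'].round(2))
E
python3 - <<'E'
from h import *
s=load('side'); print(onplane(s,[[254.2,313.7]],64), proj(s,[500.1,-155.2,64]))
delta([532,354.5,90],-32.25)
E
```

```text
[[ 503.34169812 -158.29232967   64.        ]] [[254.1613578  311.99877425]]
t 0.1 grasp now [170.1 548.7 248.8] F [-0.6  0.1 -0.7] w 85.4
  d [-403.2  -78.3  158.8] w [-1.5000e-03  1.3000e-03  1.8328e+00] q [ 1.06  0.16  1.6   0.    1.39 -0.21]
```

Emit:
{"api": "step_arm", "payload": {
  "commands": [
    {"jaw": -1, "tx": -270, "ty": -52, "tz": 60, "wz": 0.95},
    {"jaw": -1, "tx": -270, "ty": -52, "tz": 60, "wz": 0.95},
    {"jaw": -1, "tx": -270, "ty": -52, "tz": 60, "wz": 0.95},
    {"jaw": -1, "tx": -270, "ty": -52, "tz": 60, "wz": 0.95},
    {"jaw": -1, "tx": -270, "ty": -52, "tz": 60, "wz": 0.95},
    {"jaw": -1, "tx": -270, "ty": -52, "tz": 60, "wz": 0.95},
    {"jaw": -1, "tx": -270, "ty": -52, "tz": 60, "wz": 0.95},
    {"jaw": -1, "tx": -270, "ty": -52, "tz": 60, "wz": 0.95}
  ],
  "squeeze": 100
}}

```text
invalid input at $.commands[0]: expected keys jaw, tx, ty, tz, wx, wy, wz
```

```bash
python3 -c "
from h import *
delta([532,354.5,90],-32.25)"
```

```text
t 0.1 grasp now [170.1 548.7 248.8] F [-0.6  0.1 -0.7] w 85.4
  d [-403.2  -78.3  158.8] w [-1.5000e-03  1.3000e-03  1.8328e+00] q [ 1.06  0.16  1.6   0.    1.39 -0.21]
```

Emit:
{"api": "step_arm", "payload": {
  "commands": [
    {"jaw": -1, "tx": -270, "ty": -52, "tz": 60, "wx": 0, "wy": 0, "wz": 0.95},
    {"jaw": -1, "tx": -270, "ty": -52, "tz": 60, "wx": 0, "wy": 0, "wz": 0.95},
    {"jaw": -1, "tx": -270, "ty": -52, "tz": 60, "wx": 0, "wy": 0, "wz": 0.95},
    {"jaw": -1, "tx": -270, "ty": -52, "tz": 60, "wx": 0, "wy": 0, "wz": 0.95},
    {"jaw": -1, "tx": -270, "ty": -52, "tz": 60, "wx": 0, "wy": 0, "wz": 0.95},
    {"jaw": -1, "tx": -270, "ty": -52, "tz": 60, "wx": 0, "wy": 0, "wz": 0.95},
    {"jaw": -1, "tx": -270, "ty": -52, "tz": 60, "wx": 0, "wy": 0, "wz": 0.95},
    {"jaw": -1, "tx": -270, "ty": -52, "tz": 60, "wx": 0, "wy": 0, "wz": 0.95}
  ],
  "squeeze": 100
}}

```text
time_s: 0.77
tool_pos: [416.9, 416.1, 342.5]
tcp_rot: [0.59, 0.807, -0.001, 0.001]
contact_force: [-0.7, 0.9, -0.1]
gripper_width: 85.5
finger_force: 0.0
```

```bash
python3 -c "
from h import *
delta([532,354.5,90],-32.25)"
```

```text
t 0.77 grasp now [416.8 415.6 187.5] F [-0.7  0.9 -0.1] w 85.5
  d [-93.4  91.1  97.6] w [-4.000e-04  3.200e-03  8.714e-01] q [ 0.58  0.25  1.62 -0.    1.28  0.27]
```

Emit:
{"api": "step_arm", "payload": {
  "commands": [
    {"jaw": -1, "tx": -93.4, "ty": 91.1, "tz": 97.6, "wx": 0, "wy": 0.002, "wz": 0.871},
    {"jaw": -1, "tx": -93.4, "ty": 91.1, "tz": 97.6, "wx": 0, "wy": 0.002, "wz": 0.871},
    {"jaw": -1, "tx": -93.4, "ty": 91.1, "tz": 97.6, "wx": 0, "wy": 0.002, "wz": 0.871},
    {"jaw": -1, "tx": -93.4, "ty": 91.1, "tz": 97.6, "wx": 0, "wy": 0.002, "wz": 0.871},
    {"jaw": -1, "tx": -93.4, "ty": 91.1, "tz": 97.6, "wx": 0, "wy": 0.002, "wz": 0.871},
    {"jaw": -1, "tx": -93.4, "ty": 91.1, "tz": 97.6, "wx": 0, "wy": 0.002, "wz": 0.871},
    {"jaw": -1, "tx": -93.4, "ty": 91.1, "tz": 97.6, "wx": 0, "wy": 0.002, "wz": 0.871},
    {"jaw": -1, "tx": -93.4, "ty": 91.1, "tz": 97.6, "wx": 0, "wy": 0.002, "wz": 0.871}
  ]
}}

```text
time_s: 1.43
tool_pos: [528.7, 359.2, 246.2]
tcp_rot: [0.874, 0.487, -0.0, -0.001]
contact_force: [0.3, 0.3, -0.0]
gripper_width: 85.4
finger_force: 0.0
```

```bash
python3 -c "
from h import *
import time
delta([532,354.5,30.5],-32.25)
c=cam('side'); delta([532,354.5,30.5],-32.25)
cv2.imwrite('pics/s2.png',np.hstack([cv2.resize(c['img'][120:250,320:450],None,fx=4,fy=4)]))"
```

```text
t 1.43 grasp now [528.5 359.4  91.2] F [ 0.3  0.3 -0. ] w 85.4
  d [-2.2  5.4 60.7] w [-0.0017 -0.0005  0.0085] q [0.41 0.48 1.53 0.   1.14 0.96]
t 1.48 grasp now [528.5 359.6  91.5] F [-0.9 -0.5  1. ] w 85.3
  d [-2.4  5.5 61. ] w [-0.0014 -0.0009  0.0141] q [0.41 0.48 1.53 0.   1.14 0.96]
```

View pics/s2.png

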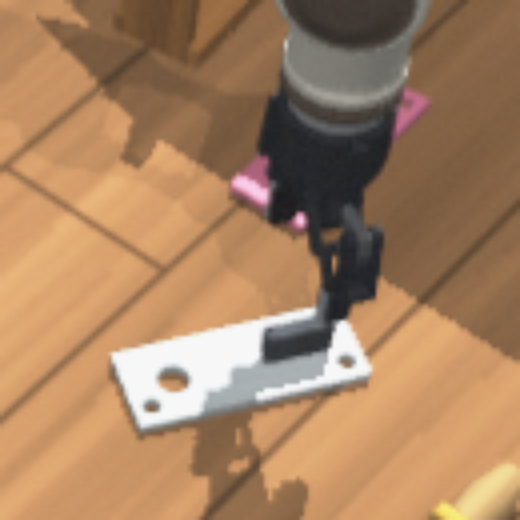

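The gripper straddles the plate's bar from above, with the bar at crop (297,338). The remaining offset is about 6 mm, so I correct it and descend.

Emit:
{"api": "step_arm", "payload": {
  "commands": [
    {"jaw": -1, "tx": -2.4, "ty": 5.4, "tz": 10, "wx": -0.001, "wy": 0, "wz": 0.011},
    {"jaw": -1, "tx": -2.4, "ty": 5.4, "tz": 30, "wx": -0.001, "wy": 0, "wz": 0.011},
    {"jaw": -1, "tx": -2.4, "ty": 5.4, "tz": 50, "wx": -0.001, "wy": 0, "wz": 0.011},
    {"jaw": -1, "tx": -2.4, "ty": 5.4, "tz": 61, "wx": -0.001, "wy": 0, "wz": 0.011},
    {"jaw": -1, "tx": -2.4, "ty": 5.4, "tz": 61, "wx": -0.001, "wy": 0, "wz": 0.011},
    {"jaw": -1, "tx": -2.4, "ty": 5.4, "tz": 61, "wx": -0.001, "wy": 0, "wz": 0.011}
  ]
}}

```text
time_s: 1.98
tool_pos: [531.8, 354.5, 185.3]
tcp_rot: [0.875, 0.484, -0.0, -0.0]
contact_force: [-0.7, 0.1, 0.8]
gripper_width: 85.5
finger_force: 0.0
```

```bash
python3 -c "
from h import *
delta([532,354.5,30.5],-32.25)"
```

```text
t 1.98 grasp now [531.7 354.6  30.3] F [-0.7  0.1  0.8] w 85.5
  d [ 0.1  0.2 -0.2] w [-0.0008 -0.0003  0.0018] q [0.4  0.56 1.54 0.   1.03 0.96]
```

Emit:
{"api": "step_arm", "payload": {
  "commands": [
    {"jaw": 1, "tx": 0, "ty": 0, "tz": 0, "wx": 0, "wy": 0, "wz": 0},
    {"jaw": 1, "tx": 0, "ty": 0, "tz": 0, "wx": 0, "wy": 0, "wz": 0},
    {"jaw": 1, "tx": 0, "ty": 0, "tz": 0, "wx": 0, "wy": 0, "wz": 0},
    {"jaw": 1, "tx": 0, "ty": 0, "tz": 0, "wx": 0, "wy": 0, "wz": 0},
    {"jaw": 1, "tx": 0, "ty": 0, "tz": 0, "wx": 0, "wy": 0, "wz": 0},
    {"jaw": 1, "tx": 0, "ty": 0, "tz": 0, "wx": 0, "wy": 0, "wz": 0},
    {"jaw": 1, "tx": 0, "ty": 0, "tz": 0, "wx": 0, "wy": 0, "wz": 0},
    {"jaw": 1, "tx": 0, "ty": 0, "tz": 0, "wx": 0, "wy": 0, "wz": 0}
  ],
  "squeeze": 110
}}

```text
time_s: 2.65
tool_pos: [532.7, 354.8, 187.1]
tcp_rot: [0.875, 0.483, 0.002, -0.0]
contact_force: [0.5, -1.3, 5.2]
gripper_width: 11.9
finger_force: 109.1
```

```bash
python3 -c "
from h import *
delta([532,354.5,30.5],-32.25)"
```

```text
t 2.65 grasp now [533.1 355.1  32.1] F [ 0.5 -1.3  5.2] w 11.9
  d [-0.6 -0.4  1.6] w [ 0.0015 -0.0031  0.001 ] q [0.4  0.56 1.54 0.   1.03 0.96]
```

Emit:
{"api": "step_arm", "payload": {
  "commands": [
    {"jaw": 1, "tx": 0, "ty": 0, "tz": -10, "wx": 0, "wy": 0, "wz": 0},
    {"jaw": 1, "tx": 0, "ty": 0, "tz": -30, "wx": 0, "wy": 0, "wz": 0},
    {"jaw": 1, "tx": 0, "ty": 0, "tz": -55, "wx": 0, "wy": 0, "wz": 0},
    {"jaw": 1, "tx": 0, "ty": 0, "tz": -85, "wx": 0, "wy": 0, "wz": 0},
    {"jaw": 1, "tx": 0, "ty": 0, "tz": -110, "wx": 0, "wy": 0, "wz": 0},
    {"jaw": 1, "tx": 0, "ty": 0, "tz": -120, "wx": 0, "wy": 0, "wz": 0},
    {"jaw": 1, "tx": 0, "ty": 0, "tz": -120, "wx": 0, "wy": 0, "wz": 0},
    {"jaw": 1, "tx": 0, "ty": 0, "tz": -120, "wx": 0, "wy": 0, "wz": 0}
  ]
}}

```text
time_s: 3.32
tool_pos: [531.4, 354.4, 304.9]
tcp_rot: [0.875, 0.483, 0.0, -0.001]
contact_force: [0.3, 0.2, -4.9]
gripper_width: 11.7
finger_force: 107.9
```

```bash
python3 -c "
from h import *
delta([645.6,-68,150],-54.85)
for n in('top','side'):
  c=cam(n);cv2.imwrite(f'pics/{n}3.png',c['img'])
b=load('side')['img'];a=load('top')['img']
cv2.imwrite('pics/c3.png',np.hstack([cv2.resize(a[180:290,170:280],None,fx=3.5,fy=3.5),cv2.resize(b[90:220,310:440],(385,385))]))"
```

```text
t 3.32 grasp now [531.4 354.6 149.9] F [ 0.3  0.2 -4.9] w 11.7
  d [-296.6  321.7   -0.5] w [-1.000e-03 -3.000e-04  3.953e-01] q [0.4  0.41 1.5  0.   1.24 0.96]
```

View pics/c3.png

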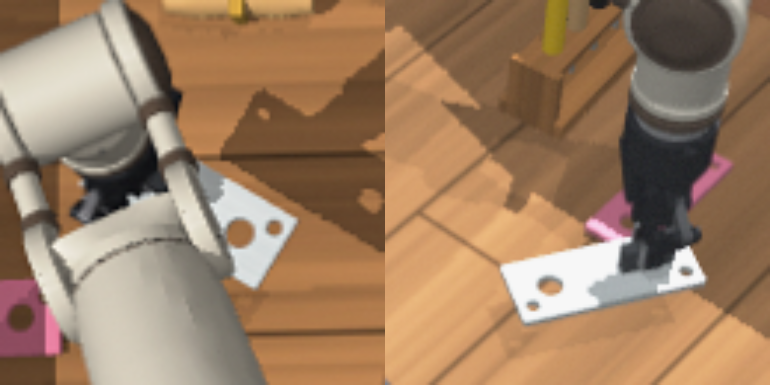

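The plate is lifted and level in the grip. I carry it over the block in two stages.

Emit:
{"api": "step_arm", "payload": {
  "commands": [
    {"jaw": 1, "tx": -35, "ty": 38, "tz": 0, "wx": 0, "wy": 0, "wz": 0.05},
    {"jaw": 1, "tx": -60, "ty": 65, "tz": 0, "wx": 0, "wy": 0, "wz": 0.1},
    {"jaw": 1, "tx": -85, "ty": 92, "tz": 0, "wx": 0, "wy": 0, "wz": 0.15},
    {"jaw": 1, "tx": -110, "ty": 119, "tz": 0, "wx": 0, "wy": 0, "wz": 0.2},
    {"jaw": 1, "tx": -135, "ty": 146, "tz": 0, "wx": 0, "wy": 0, "wz": 0.25},
    {"jaw": 1, "tx": -155, "ty": 168, "tz": 0, "wx": 0, "wy": 0, "wz": 0.3},
    {"jaw": 1, "tx": -170, "ty": 184, "tz": 0, "wx": 0, "wy": 0, "wz": 0.3},
    {"jaw": 1, "tx": -175, "ty": 190, "tz": 0, "wx": 0, "wy": 0, "wz": 0.3}
  ]
}}

```text
time_s: 4.08
tool_pos: [599.5, 101.9, 303.4]
tcp_rot: [0.938, 0.345, -0.001, -0.001]
contact_force: [-0.1, -0.2, -4.5]
gripper_width: 12.0
finger_force: 108.2
```

```bash
python3 -c "
from h import *
delta([645.6,-68,120],-54.85)"
```

```text
t 4.08 grasp now [599.  102.  148.4] F [-0.1 -0.2 -4.5] w 12.0
  d [-75.  159.3  28.2] w [-0.0019  0.0019  0.0919] q [-0.03  0.34  1.59  0.    1.22  0.84]
```

Emit:
{"api": "step_arm", "payload": {
  "commands": [
    {"jaw": 1, "tx": -15, "ty": 32, "tz": 0, "wx": 0, "wy": 0, "wz": 0.03},
    {"jaw": 1, "tx": -30, "ty": 64, "tz": 0, "wx": 0, "wy": 0, "wz": 0.05},
    {"jaw": 1, "tx": -45, "ty": 95, "tz": 10, "wx": 0, "wy": 0, "wz": 0.07},
    {"jaw": 1, "tx": -59, "ty": 125, "tz": 20, "wx": 0, "wy": 0, "wz": 0.09},
    {"jaw": 1, "tx": -69, "ty": 147, "tz": 28, "wx": 0, "wy": 0, "wz": 0.092},
    {"jaw": 1, "tx": -75, "ty": 159, "tz": 28, "wx": 0, "wy": 0, "wz": 0.092},
    {"jaw": 1, "tx": -75, "ty": 159, "tz": 28, "wx": 0, "wy": 0, "wz": 0.092},
    {"jaw": 1, "tx": -75, "ty": 159, "tz": 28, "wx": 0, "wy": 0, "wz": 0.092}
  ]
}}

```text
time_s: 4.75
tool_pos: [645.8, -63.8, 276.6]
tcp_rot: [0.953, 0.303, 0.0, -0.002]
contact_force: [0.2, 1.0, -3.6]
gripper_width: 11.7
finger_force: 108.5
```

```bash
python3 -c "
from h import *
delta([645.6,-68,120],-54.85)
for n in('top','side'): cam(n)
b=load('side')['img'];a=load('top')['img']
cv2.imwrite('pics/c4.png',np.hstack([cv2.resize(a[150:260,310:420],None,fx=3.5,fy=3.5),cv2.resize(b[240:370,240:370],(385,385))]))"
```

```text
t 4.75 grasp now [645.6 -63.3 121.6] F [ 0.2  1.  -3.6] w 11.7
  d [-2.6  3.3  1.6] w [-0.0029 -0.001   0.0028] q [-0.28  0.46  1.48  0.    1.2   0.67]
```

View pics/c4.png

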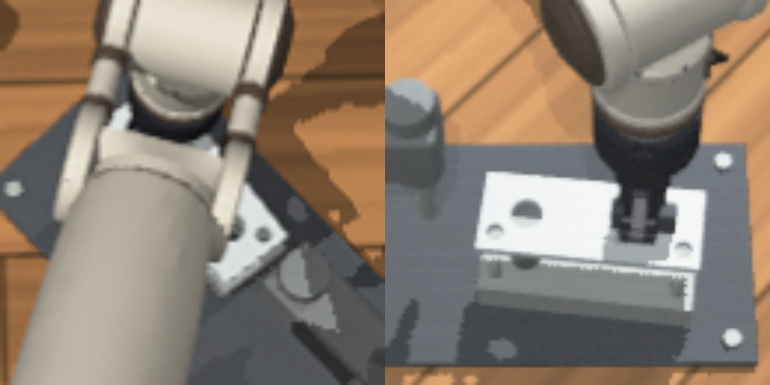

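Side view: plate hovering over the block, large hole at crop (526,213), pin holes at (495,231) and (684,249). I measure the plate's outline and holes there.

```bash
cat >> h.py <<'E'
def rect(c,P,z,box,thr,smax=45):
    x,y,w,h=box; hsv=cv2.cvtColor(c['img'],cv2.COLOR_BGR2HSV)[y:y+h,x:x+w]; k=4
    hsv=cv2.resize(hsv,None,fx=k,fy=k,interpolation=cv2.INTER_LINEAR)
    m=((hsv[...,1]<smax)&(hsv[...,2]>thr)).astype(np.uint8)
    q=max(cv2.findContours(m,cv2.RETR_EXTERNAL,cv2.CHAIN_APPROX_NONE)[0],key=cv2.contourArea).reshape(-1,2)
    W=onplane(c,(q+.5)/k-.5+[x,y],z)[:,:2].astype(np.float32); r=cv2.minAreaRect(W); return r
E
python3 - <<'E'
from h import *
s=load('side'); z=98.5
print(proj(s,[645.6,-63.3,121.6]))
for thr in(150,175,200): print(thr,rect(s,None,z,(266,292,95,50),thr))
c0=np.array([645.6,-63.3]); f=fr(-144.6)
for p in((50,0),(72,18),(-72,18)):
    P=c0+f@[p[0]+40,p[1]]
    try: print(p,P.round(1),hole(s,[*P,z],r=12 if p[1]==0 else 5,dark=True))
    except Exception as e: print(p,e)
# original side image block edges
E
python3 - <<'E'
from h import *
import glob
img=cv2.imread('pics/side0.png'); s=load('side'); s['img']=img
for thr in(150,180,200,215): print('block0',thr,rect(s,None,38,(262,300,90,60),thr))
for thr in(150,180,200,215): print('plate0',thr,rect(s,None,8,(340,185,80,50),thr))
E
```

```text
[[327.24777315 311.25929692]]
150 ((619.013916015625, -95.61622619628906), (174.26324462890625, 95.97234344482422), 35.5532341003418)
175 ((583.7388916015625, -105.29437255859375), (104.46346282958984, 68.73340606689453), 35.195430755615234)
200 ((583.981689453125, -105.18826293945312), (103.12431335449219, 67.0451889038086), 35.56547546386719)
(50, 0) [ 572.2 -115.4] (array([ 569.34588623, -112.33998108]), (16.64632797241211, 25.036725997924805))
(72, 18) [ 564.7 -142.9] (array([ 561.51678467, -140.75689697]), (8.389018058776855, 13.645951271057129))
(-72, 18) [682.1 -59.4] (array([679.01123047, -55.61075592]), (6.955883979797363, 13.94268798828125))
block0 150 ((613.5196533203125, -91.74970245361328), (173.3692169189453, 68.67562103271484), 35.207794189453125)
block0 180 ((613.5791015625, -92.00776672363281), (170.78953552246094, 66.58229064941406), 35.11492156982422)
block0 200 ((613.5779418945312, -92.08331298828125), (169.09326171875, 65.2426528930664), 35.20146942138672)
block0 215 ((613.8864135742188, -91.9153823852539), (167.2256622314453, 63.942081451416016), 35.16780471801758)
plate0 150 ((512.33984375, 319.05242919921875), (173.51641845703125, 71.07447814941406), 57.754234313964844)
plate0 180 ((511.7108459472656, 319.8719482421875), (172.80133056640625, 69.1360092163086), 57.754234313964844)
plate0 200 ((511.53155517578125, 320.3587646484375), (172.16932678222656, 68.31318664550781), 57.754234313964844)
plate0 215 ((511.43548583984375, 320.7483825683594), (171.6127166748047, 67.73500061035156), 57.754234313964844)
```

```bash
python3 - <<'E'
from h import *
s=load('side'); c0=np.array([645.6,-63.3]); f=fr(-144.7)
for q in((20,0),(20,-20),(65,-20),(20,20),(-75,-25),(-5,25),(30,-28),(30,28)):
    P=[*(c0+f@[q[0]+40,q[1]]),98.5]; u=proj(s,P)[0]; print(q,u.round(0),np.round(P,0),bydepth(s,[u])[0].round(1))
# plate outline from depth: points with world z in 92..104
v,u=np.mgrid[285:350,255:370]; px=np.c_[u.ravel(),v.ravel()]
W=bydepth(s,px); m=(W[:,2]>90)&(W[:,2]<106)
L=(W[m,:2]-c0)@f-[40,0]
print(m.sum(),'x',np.percentile(L[:,0],[0,1,2,98,99,100]).round(1),'y',np.percentile(L[:,1],[0,1,2,98,99,100]).round(1),'z',np.median(W[m,2]))
# plane fit on the plate's free part
k=(L[:,0]<0)|(L[:,0]>-1e9); A=W[m][(L[:,0]>0)&(abs(L[:,1])<28)&(L[:,0]<80)]
co=np.linalg.lstsq(np.c_[A[:,:2]-A[:,:2].mean(0),np.ones(len(A))],A[:,2],rcond=None)[0]; print('plane',co, 'n',len(A), 'slope in plate axes',co[:2]@f)
img=s['depth']
# per-row edges of far end: bed top depth check
print(bydepth(s,proj(s,[[560,0,8],[680,20,8]])).round(1))
E
```

```text
(20, 0) [301. 313.] [597. -98.  98.] [595.3 -96.6  94.9]
(20, -20) [302. 306.] [585. -82.  98.] [585.7 -82.3 100.2]
(65, -20) [282. 304.] [ 548. -108.   98.] [ 547.5 -106.9   96.4]
(20, 20) [300. 321.] [ 608. -114.   98.] [ 607.5 -113.6   96.6]
(-75, -25) [343. 308.] [660. -23.  98.] [659.5 -22.3  97.7]
(-5, 25) [310. 324.] [ 631. -104.   98.] [ 631.  -103.4   97.1]
(30, -28) [298. 302.] [572. -81.  98.] [571.8 -80.4  97.2]
(30, 28) [295. 324.] [ 605. -127.   98.] [ 604.3 -126.3   97.5]
1613 x [-83.8 -82.5 -81.   84.   85.3 126. ] y [-36.7 -34.6 -33.5  31.8  32.3  33.9] z 97.84071655643743
plane [-8.21349647e-03  1.13841992e-02  9.79334940e+01] n 694 slope in plate axes [ 0.0001249 -0.0140373]
[[ 647.3 -100.6  245.2]
 [ 679.3   21.1    5.5]]
```

```bash
python3 - <<'E'
from h import *
t=load('top'); c0=np.array([645.6,-63.3]); f=fr(-144.7); z=98
P=c0+f@[112,18]; print('pin hole hand pred',P, proj(t,[*P,z]), hole(t,[*P,z],r=5))
Q=np.array([612.3,-90.1])+fr(-144.85)@[72,18]; print('pin in top frame',Q,'side frame',np.array([613.6,-92.05])+fr(-144.85)@[72,18])
# hole at start in plate (top) as check of method
c=dict(t); c['img']=cv2.imread('pics/top0.png')
for p in((72,18),(-72,18)):
    P=np.array([510.1,321.3])+fr(-122.25)@p; print('plate0 pinhole',P,hole(c,[*P,8],r=5))
a=t['img'][205:240,365:400]; cv2.imwrite('pics/c5.png',np.hstack([cv2.resize(a,(400,400),interpolation=cv2.INTER_CUBIC),cv2.resize(load('side')['img'][290:335,262:307],(400,400),interpolation=cv2.INTER_CUBIC)]))
E
```

```text
pin hole hand pred [ 564.59402715 -142.71053055] [[385.38054982 215.55555347]] (array([ 561.42913818, -140.85656738]), (12.2821626663208, 12.719755172729492))
pin in top frame [ 563.79231348 -146.26942539] side frame [ 565.09231348 -148.21942539]
plate0 pinhole [486.90285564 250.80253555] (array([486.64068604, 251.47740173]), (12.895477294921875, 13.365704536437988))
plate0 pinhole [563.74334594 372.58734188] (array([559.37127686, 371.44003296]), (17.617578506469727, 21.54754638671875))
```

View pics/c5.png

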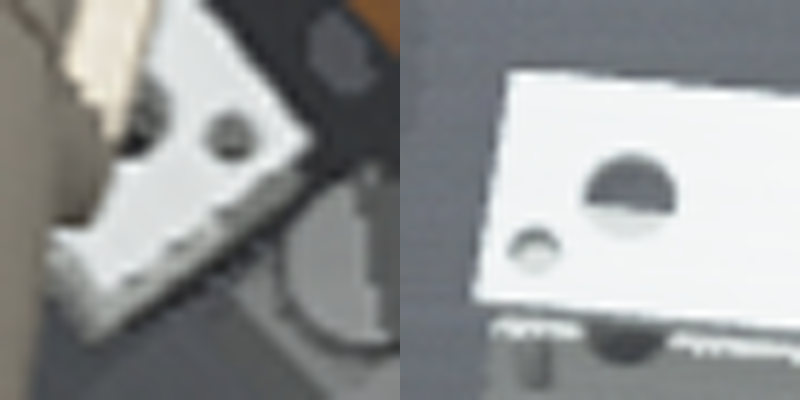

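Top view: pin hole at crop (232,137), a clean circle. Both cameras agree on a shift of about (+2.4, -5.7) mm, with the plate top at z≈98 and level. I lower to just above the pins.

```bash
python3 -c "
from h import *
delta([648.0,-69.0,92.5],-54.85)"
```

```text
t 4.85 grasp now [645.9 -62.3 122.4] F [ 0.3  0.3 -4.7] w 11.1
  d [-2.   6.5 29.9] w [-0.0018 -0.0016  0.0047] q [-0.28  0.46  1.48  0.    1.2   0.67]
```

Emit:
{"api": "step_arm", "payload": {
  "commands": [
    {"jaw": 1, "tx": -1.3, "ty": 6, "tz": 5, "wx": 0, "wy": 0, "wz": 0.002},
    {"jaw": 1, "tx": -1.3, "ty": 6, "tz": 12, "wx": 0, "wy": 0, "wz": 0.002},
    {"jaw": 1, "tx": -1.3, "ty": 6, "tz": 20, "wx": 0, "wy": 0, "wz": 0.002},
    {"jaw": 1, "tx": -1.3, "ty": 6, "tz": 26, "wx": 0, "wy": 0, "wz": 0.002},
    {"jaw": 1, "tx": -1.3, "ty": 6, "tz": 29, "wx": 0, "wy": 0, "wz": 0.002},
    {"jaw": 1, "tx": -1.3, "ty": 6, "tz": 29, "wx": 0, "wy": 0, "wz": 0.002},
    {"jaw": 1, "tx": -1.3, "ty": 6, "tz": 29, "wx": 0, "wy": 0, "wz": 0.002},
    {"jaw": 1, "tx": -1.3, "ty": 6, "tz": 29, "wx": 0, "wy": 0, "wz": 0.002}
  ]
}}

```text
time_s: 5.52
tool_pos: [648.7, -69.9, 249.0]
tcp_rot: [0.953, 0.303, 0.001, -0.0]
contact_force: [0.4, 0.2, -3.6]
gripper_width: 11.8
finger_force: 108.5
```

```bash
python3 - <<'E'
from h import *
delta([648.0,-69.0,60],-54.85)
t=cam('top');s=cam('side'); delta([648.0,-69.0,60],-54.85)
Q=np.array([612.3,-90.1])+fr(-144.85)@[72,18]
for z in(69,):
    h=hole(t,[*Q,z],r=5); print(z,h,'need',Q-h[0])
    for thr in(175,200): 
        r=rect(s,None,z,(262,295,95,50),thr); d=np.array([np.cos(np.radians(r[2])),np.sin(np.radians(r[2]))]); c=np.array(r[0])+(85-max(r[1])/2)*d; print('side',r,'centre',c,'need',np.array([613.6,-92.05])-c)
# depth of plate top
f=fr(-144.85); o=np.array([612.9,-91.])
print('z',[bydepth(s,proj(s,[*(o+f@q),69]))[0][2].round(1) for q in((20,-20),(30,-28),(65,-20),(20,20),(30,28),(75,-5),(-5,26))])
a=t['img'][205:240,365:400]; cv2.imwrite('pics/c6.png',np.hstack([cv2.resize(a,(400,400),interpolation=cv2.INTER_CUBIC),cv2.resize(s['img'][295:345,262:357],(760,400),interpolation=cv2.INTER_CUBIC)[:,:390]]))
b=cv2.resize(s['img'][295:350,262:352],(790,480),interpolation=cv2.INTER_CUBIC); cv2.imwrite('pics/c6.png',b)
E
```

```text
t 5.52 grasp now [649.  -69.7  94. ] F [ 0.4  0.2 -3.6] w 11.8
  d [-0.1 -1.1 34. ] w [ 0.0001 -0.0022  0.0013] q [-0.29  0.5   1.49  0.    1.15  0.66]
t 5.62 grasp now [649.  -69.7  94.2] F [-0.5  0.5 -3.9] w 11.6
  d [-0.1 -1.2 34.2] w [ 0.0003 -0.0024  0.0013] q [-0.29  0.5   1.49  0.    1.15  0.66]
69 (array([ 564.61938477, -147.0914917 ]), (12.360915184020996, 13.660555839538574)) need [-0.82707129  0.82206631]
side ((586.2415161132812, -111.75685119628906), (104.47102355957031, 68.39665222167969), 35.41873550415039) centre [612.94255341 -92.7682679 ] need [0.65744659 0.7182679 ]
side ((586.320556640625, -111.69585418701172), (103.00550842285156, 66.94208526611328), 35.280364990234375) centre [613.66554992 -92.34858518] need [-0.06554992  0.29858518]
z [np.float64(68.0), np.float64(69.2), np.float64(72.7), np.float64(69.8), np.float64(72.9), np.float64(72.0), np.float64(68.7)]
```

View pics/c6.png

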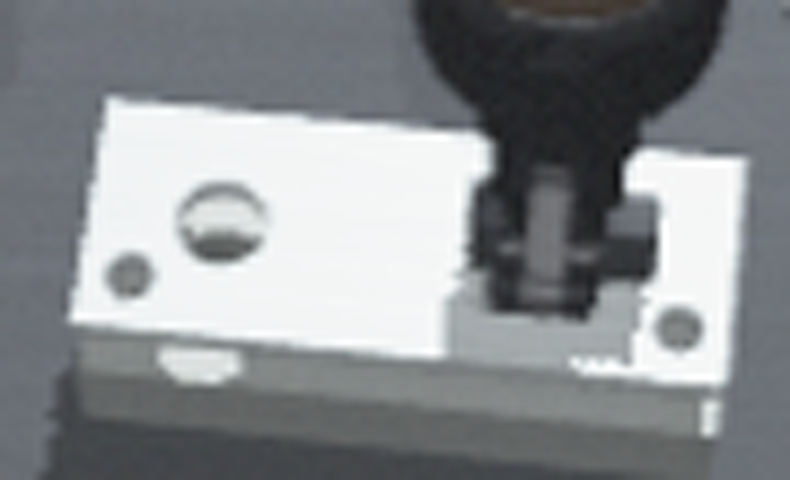

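Side view: the pin hole at (130,275) is filled by its pin, and the one at (679,328) looks the same. The residual is about 0.9 mm, so I correct it and lower with force checks.

Emit:
{"api": "step_arm", "payload": {
  "commands": [
    {"jaw": 1, "tx": 0.1, "ty": -0.8, "tz": 2, "wx": 0, "wy": 0, "wz": 0.001},
    {"jaw": 1, "tx": 0.1, "ty": -0.8, "tz": 4, "wx": 0, "wy": 0, "wz": 0.001},
    {"jaw": 1, "tx": 0.1, "ty": -0.8, "tz": 6, "wx": 0, "wy": 0, "wz": 0.001},
    {"jaw": 1, "tx": 0.1, "ty": -0.8, "tz": 8, "wx": 0, "wy": 0, "wz": 0.001},
    {"jaw": 1, "tx": 0.1, "ty": -0.8, "tz": 10, "wx": 0, "wy": 0, "wz": 0.001},
    {"jaw": 1, "tx": 0.1, "ty": -0.8, "tz": 12, "wx": 0, "wy": 0, "wz": 0.001},
    {"jaw": 1, "tx": 0.1, "ty": -0.8, "tz": 12, "wx": 0, "wy": 0, "wz": 0.001}
  ]
}}

```text
time_s: 6.2
tool_pos: [647.9, -69.1, 235.9]
tcp_rot: [0.953, 0.302, 0.0, -0.001]
contact_force: [1.0, 0.1, -4.3]
gripper_width: 11.8
finger_force: 108.4
```

```bash
python3 -c "
from h import *
delta([648.0,-69.0,69.6],-54.85)
print(robot.sense()['ft_torque'])"
```

```text
t 6.2 grasp now [647.9 -68.8  80.9] F [ 1.   0.1 -4.3] w 11.8
  d [ 0.1  0.  11.3] w [-0.0013 -0.0011  0.0003] q [-0.29  0.52  1.49  0.    1.13  0.66]
[ 0.13207279 -0.06740436  0.02644294]
```

Emit:
{"api": "step_arm", "payload": {
  "commands": [
    {"jaw": 1, "tx": 0, "ty": 0, "tz": 1.5, "wx": 0, "wy": 0, "wz": 0},
    {"jaw": 1, "tx": 0, "ty": 0, "tz": 3, "wx": 0, "wy": 0, "wz": 0},
    {"jaw": 1, "tx": 0, "ty": 0, "tz": 4.5, "wx": 0, "wy": 0, "wz": 0},
    {"jaw": 1, "tx": 0, "ty": 0, "tz": 6, "wx": 0, "wy": 0, "wz": 0},
    {"jaw": 1, "tx": 0, "ty": 0, "tz": 7.5, "wx": 0, "wy": 0, "wz": 0},
    {"jaw": 1, "tx": 0, "ty": 0, "tz": 8.5, "wx": 0, "wy": 0, "wz": 0},
    {"jaw": 1, "tx": 0, "ty": 0, "tz": 8.5, "wx": 0, "wy": 0, "wz": 0}
  ]
}}

```text
time_s: 6.78
tool_pos: [648.0, -69.1, 227.8]
tcp_rot: [0.953, 0.302, 0.0, -0.001]
contact_force: [0.0, -0.1, -3.7]
gripper_width: 11.8
finger_force: 108.5
```

```bash
python3 -c "
from h import *
delta([648.0,-69.0,69.6],-54.85)
print(robot.sense()['ft_torque'])"
```

```text
t 6.78 grasp now [648.1 -68.9  72.8] F [ 0.  -0.1 -3.7] w 11.8
  d [ 0.  -0.1  3.2] w [-0.001  -0.0013  0.0002] q [-0.29  0.53  1.5   0.    1.12  0.66]
[ 0.06042837 -0.09819831 -0.01835705]
```

Still free. I lower the last millimetres slowly until contact.

Emit:
{"api": "step_arm", "payload": {
  "commands": [
    {"jaw": 1, "tx": 0, "ty": 0, "tz": 1, "wx": 0, "wy": 0, "wz": 0},
    {"jaw": 1, "tx": 0, "ty": 0, "tz": 1.7, "wx": 0, "wy": 0, "wz": 0},
    {"jaw": 1, "tx": 0, "ty": 0, "tz": 2.4, "wx": 0, "wy": 0, "wz": 0},
    {"jaw": 1, "tx": 0, "ty": 0, "tz": 3, "wx": 0, "wy": 0, "wz": 0},
    {"jaw": 1, "tx": 0, "ty": 0, "tz": 3, "wx": 0, "wy": 0, "wz": 0}
  ]
}}

```text
time_s: 7.2
tool_pos: [648.1, -69.1, 225.2]
tcp_rot: [0.953, 0.302, 0.001, -0.0]
contact_force: [0.0, -0.1, -3.9]
gripper_width: 11.8
finger_force: 108.5
```

```bash
python3 -c "
from h import *
delta([648.0,-69.0,69.6],-54.85)
print(robot.sense()['ft_torque'])"
```

```text
t 7.2 grasp now [648.3 -68.9  70.2] F [ 0.  -0.1 -3.9] w 11.8
  d [-0.1 -0.2  0.6] w [-0.0005 -0.0016  0.0003] q [-0.29  0.53  1.5   0.    1.11  0.66]
[ 0.04029776 -0.04041459 -0.05006554]
```

Emit:
{"api": "step_arm", "payload": {
  "commands": [
    {"jaw": 1, "tx": 0, "ty": 0, "tz": 0.5, "wx": 0, "wy": 0, "wz": 0},
    {"jaw": 1, "tx": 0, "ty": 0, "tz": 1, "wx": 0, "wy": 0, "wz": 0},
    {"jaw": 1, "tx": 0, "ty": 0, "tz": 1.5, "wx": 0, "wy": 0, "wz": 0},
    {"jaw": 1, "tx": 0, "ty": 0, "tz": 1.5, "wx": 0, "wy": 0, "wz": 0}
  ]
}}

```text
time_s: 7.53
tool_pos: [648.3, -69.1, 225.1]
tcp_rot: [0.953, 0.302, 0.001, -0.0]
contact_force: [-5.1, 1.3, 6.4]
gripper_width: 11.7
finger_force: 110.1
```

```bash
python3 -c "
from h import *
delta([648.0,-69.0,69.6],-54.85)
print(robot.sense()['ft_torque'])"
```

```text
t 7.53 grasp now [648.4 -68.9  70.1] F [-5.1  1.3  6.4] w 11.7
  d [-0.2 -0.2  0.5] w [-0.0005 -0.0014  0.0006] q [-0.29  0.53  1.5   0.    1.11  0.66]
[ 0.17201966  0.81580589 -0.00564766]
```

Contact comes at the seated height (grasp z≈70) with about 10 N of contact force. I refine the punch tip and check the clearances before sliding.

```bash
python3 - <<'E'
from h import *
s=cam('side');t=cam('top')
s0=dict(s);s0['img']=cv2.imread('pics/side0.png')
g=cv2.cvtColor(s0['img'],cv2.COLOR_BGR2GRAY); print(g[298:322,246:264])
print('knob top z',bydepth(t,[[431,253]]),'side',bydepth(s,[[187,255]]))
# punch axis by depth, collar
for px in([254,306],[254,309],[254,311],[254,313]): print(px,bydepth(s,[px])[0].round(1))
f=fr(-144.85); o=np.array([612.9,-91.])
print('z',[bydepth(s,proj(s,[*(o+f@q),46]))[0][2].round(1) for q in((20,-20),(30,-28),(65,-20),(20,20),(30,28),(75,-5),(-5,26),(-78,-20),(-78,-5))])
h=[hole(t,[*(o+f@[72,18]),46],r=5)]; print(h)
for thr in(175,200): print(rect(s,None,46,(262,300,95,48),thr))
# wrist/forearm underside seen from side: lowest points near the head
v,u=np.mgrid[180:330,220:380]; W=bydepth(s,np.c_[u.ravel(),v.ravel()]); k=(W[:,2]>130)&(W[:,2]<700)&(np.hypot(W[:,0]-560,W[:,1]+105)<130)
for a in range(130,420,30):
    q=W[k&(W[:,2]>=a)&(W[:,2]<a+30)]; print(a,len(q),q[:,:2].min(0).round(0) if len(q) else '',q[:,:2].max(0).round(0) if len(q) else '')
E
```

```text
[[ 80  80  81  80  80  80  79  81  78  80  77  75  76  91 103 106 107 109]
 [ 79  79  80  82  80  81  80  80  77  79  78  75  80 100 106 108 107 107]
 [ 80  82  79  79  79  79  79  82  78  77  81  76  90 104 109 109 108 108]
 [ 80  82  80  79  77  81  79  79  79  80  80  82  99 107 107 110 108 107]
 [ 88  85  85  84  80  79  79  80  77  76  82  93 106 108 107 110 108 110]
 [105  97  96  93  87  84  82  83  84  89  90 101 108 107 109 108 107 109]
 [106 105 106 105 102 102  98  98  93  94  92 101 105 106 105 105 106 112]
 [106 106 104 105 106 104 102  98  97  96  94 102 108 107 107 108 112 115]
 [109 112 112 110 118 108 101  98  95  88  97 105 107 106 112 114 113 114]
 [114 113 114 116 118 110 101  98  93  91  99 105 109 108 106 110 115 114]
 [114 114 113 114 111 107 102 101  96  92  99 104 105 104 112 113 115 113]
 [115 116 114 115 111 105 104 101  96  94  96 103 106 114 115 116 116 116]
 [114 115 116 114 115 107 101 102  97  94  92 102 107 113 115 114 114 115]
 [114 113 114 114 115 106 102 100  97  94  93 102 106 113 117 116 117 116]
 [111 114 114 114 114 110 105 101  98  93  98 103 
[... 1039 characters left out ...]
p.float64(43.7), np.float64(45.7), np.float64(47.9), np.float64(44.3)]
[(array([ 564.40325928, -146.79602051]), (13.04693603515625, 16.012496948242188))]
((585.9024047851562, -111.17926025390625), (104.42828369140625, 68.26542663574219), 35.371726989746094)
((585.936279296875, -111.13904571533203), (103.14911651611328, 66.78684997558594), 35.36842346191406)
130 113 [ 503. -176.] [682. -68.]
160 320 [ 481. -209.] [683. -66.]
190 686 [ 450. -209.] [684. -50.]
220 768 [ 452. -204.] [684. -49.]
250 255 [ 627. -108.] [685. -49.]
280 170 [ 649. -106.] [683. -54.]
310 185 [ 618. -135.] [685. -52.]
340 402 [ 595. -140.] [687. -70.]
370 2689 [ 482. -138.] [685.   8.]
400 807 [ 475. -127.] [665.  11.]
```

```bash
python3 - <<'E'
from h import *
s=load('side'); p=onplane(s,[[254.9,312.9],[254.7,312.9]],64)[:,:2]; print(p)
print('side shift',p[0]-np.array([613.1,-91.85])-fr(-144.75)@[50,0],'top',np.array([500.1,-155.2])-[571.2,-118.95])
E
```

```text
[[ 503.07551625 -155.7172211 ]
 [ 502.72556706 -156.02979499]]
side shift [-69.19240599 -35.00996159] top [-71.1  -36.25]
```

Emit:
{"api": "step_arm", "payload": {
  "commands": [
    {"jaw": 1, "tx": -4, "ty": -0.6, "tz": -0.4, "wx": 0, "wy": 0, "wz": 0},
    {"jaw": 1, "tx": -12, "ty": -1.8, "tz": -0.4, "wx": 0, "wy": 0, "wz": 0},
    {"jaw": 1, "tx": -20, "ty": -3, "tz": -0.4, "wx": 0, "wy": 0, "wz": 0},
    {"jaw": 1, "tx": -28, "ty": -4.2, "tz": -0.4, "wx": 0, "wy": 0, "wz": 0},
    {"jaw": 1, "tx": -36, "ty": -5.4, "tz": -0.4, "wx": 0, "wy": 0, "wz": 0},
    {"jaw": 1, "tx": -42, "ty": -6.3, "tz": -0.4, "wx": 0, "wy": 0, "wz": 0},
    {"jaw": 1, "tx": -45, "ty": -6.7, "tz": -0.4, "wx": 0, "wy": 0, "wz": 0},
    {"jaw": 1, "tx": -45, "ty": -6.7, "tz": -0.4, "wx": 0, "wy": 0, "wz": 0}
  ]
}}

```text
time_s: 8.3
tool_pos: [608.1, -89.8, 225.1]
tcp_rot: [0.953, 0.302, 0.003, 0.0]
contact_force: [4.3, 1.3, -0.7]
gripper_width: 11.4
finger_force: 109.1
```

```bash
python3 -c "
from h import *
delta([577.9,-104.7,70],-54.85)
print(robot.sense()['ft_torque'])"
```

```text
t 8.3 grasp now [608.9 -89.6  70.1] F [ 4.3  1.3 -0.7] w 11.4
  d [-33.3  -5.1  -0.1] w [ 0.0024 -0.0051 -0.0002] q [-0.34  0.45  1.61  0.    1.07  0.61]
[ 0.28885897 -0.44483982 -0.01717988]
```

Sliding smoothly with about 4 N of drag. I continue to the target.

Emit:
{"api": "step_arm", "payload": {
  "commands": [
    {"jaw": 1, "tx": -4, "ty": -0.6, "tz": 0, "wx": 0, "wy": 0, "wz": 0},
    {"jaw": 1, "tx": -10, "ty": -1.5, "tz": 0, "wx": 0, "wy": 0, "wz": 0},
    {"jaw": 1, "tx": -16, "ty": -2.4, "tz": 0, "wx": 0, "wy": 0, "wz": 0},
    {"jaw": 1, "tx": -22, "ty": -3.3, "tz": 0, "wx": 0, "wy": 0, "wz": 0},
    {"jaw": 1, "tx": -27, "ty": -4.1, "tz": 0, "wx": 0, "wy": 0, "wz": 0},
    {"jaw": 1, "tx": -31, "ty": -4.7, "tz": 0, "wx": 0, "wy": 0, "wz": 0},
    {"jaw": 1, "tx": -33, "ty": -5, "tz": 0, "wx": 0, "wy": 0, "wz": 0},
    {"jaw": 1, "tx": -33, "ty": -5, "tz": 0, "wx": 0, "wy": 0, "wz": 0}
  ]
}}

```text
time_s: 8.97
tool_pos: [578.5, -104.6, 225.1]
tcp_rot: [0.953, 0.302, 0.003, 0.0]
contact_force: [4.3, 1.8, 0.7]
gripper_width: 11.8
finger_force: 109.2
```

```bash
cat > m.py <<'E'
from h import *
s=cam('side');t=cam('top'); delta([577.9,-104.7,70],-54.85)
tip=np.array([502.9,-155.9])
for thr in(175,190,200):
    r=rect(s,None,46,(215,285,110,60),thr); a=np.radians(r[2]); print(thr,r)
    e=np.array(r[0])-(max(r[1])/2-35)*np.array([np.cos(a),np.sin(a)]); print('  hole from outline',e,'need(side)',tip-e)
print('hole direct side',hole(s,[501.6,-156.5,46],r=9))
hs=proj(s,[501.6,-156.5,46])[0]; print(hs)
try: print('hole top',hole(t,[500.1,-155.2,46],r=9))
except Exception as e: print(e)
x,y=int(hs[0]),int(hs[1])
cv2.imwrite('pics/last.png',cv2.resize(s['img'][y-50:y+40,x-40:x+80],(800,600),interpolation=cv2.INTER_CUBIC))
E
python3 m.py
```

```text
t 9.07 grasp now [ 579.4 -104.4   70.1] F [4.5 1.6 0.3] w 11.8
  d [-0.6 -0.3  0. ] w [ 0.0025 -0.0048  0.0001] q [-0.38  0.39  1.7   0.    1.05  0.57]
175 ((515.8995971679688, -147.56063842773438), (101.41941833496094, 68.44692993164062), 35.531307220458984)
  hole from outline [ 503.11506581 -156.69029999] need(side) [-0.21506581  0.79029999]
190 ((515.7763671875, -147.7520751953125), (99.82977294921875, 67.4421615600586), 35.58567428588867)
  hole from outline [ 503.64689118 -156.43134074] need(side) [-0.74689118  0.53134074]
200 ((528.8267211914062, -138.25970458984375), (66.7212905883789, 66.96034240722656), 35.699195861816406)
  hole from outline [ 530.06096157 -137.37283918] need(side) [-27.16096157 -18.52716082]
hole direct side (array([ 498.57446289, -152.78787231]), (20.724987030029297, 44.67753219604492))
[254.91560383 316.27227016]
hole top (array([ 504.16323853, -151.06900024]), (58.375240325927734, 63.91843032836914))
```

Emit:
{"api": "step_arm", "payload": {
  "commands": [
    {"jaw": 1, "tx": -0.6, "ty": -0.4, "tz": 0, "wx": 0, "wy": 0, "wz": 0},
    {"jaw": 1, "tx": -1.1, "ty": -0.8, "tz": 0, "wx": 0, "wy": 0, "wz": 0},
    {"jaw": 1, "tx": -1.1, "ty": -0.8, "tz": 0, "wx": 0, "wy": 0, "wz": 0},
    {"jaw": -1, "tx": -1.1, "ty": -0.8, "tz": 0, "wx": 0, "wy": 0, "wz": 0},
    {"jaw": -1, "tx": -1.1, "ty": -0.8, "tz": 0, "wx": 0, "wy": 0, "wz": 0},
    {"jaw": -1, "tx": -1.1, "ty": -0.8, "tz": 0, "wx": 0, "wy": 0, "wz": 0},
    {"jaw": -1, "tx": -1.1, "ty": -0.8, "tz": 0, "wx": 0, "wy": 0, "wz": 0},
    {"jaw": -1, "tx": -1.1, "ty": -0.8, "tz": 0, "wx": 0, "wy": 0, "wz": 0}
  ]
}}

```text
time_s: 9.73
tool_pos: [576.1, -104.5, 223.7]
tcp_rot: [0.953, 0.302, 0.0, -0.001]
contact_force: [-0.2, 0.1, -0.2]
gripper_width: 71.6
finger_force: 0.0
```

```bash
python3 -c "
from h import *
delta([578.5,-104.4,70],-54.85)"
```

```text
t 9.73 grasp now [ 576.1 -104.3   68.7] F [-0.2  0.1 -0.2] w 71.6
  d [ 2.1  1.3 -1.3] w [-0.0009 -0.0012  0.0002] q [-0.39  0.39  1.7   0.    1.05  0.57]
```

Emit:
{"api": "step_arm", "payload": {
  "commands": [
    {"jaw": -1, "tx": 0, "ty": 0, "tz": -15, "wx": 0, "wy": 0, "wz": 0},
    {"jaw": -1, "tx": 0, "ty": 0, "tz": -40, "wx": 0, "wy": 0, "wz": 0},
    {"jaw": -1, "tx": 0, "ty": 0, "tz": -75, "wx": 0, "wy": 0, "wz": 0},
    {"jaw": -1, "tx": 0, "ty": 0, "tz": -110, "wx": 0, "wy": 0, "wz": 0},
    {"jaw": -1, "tx": 15, "ty": -20, "tz": -145, "wx": 0, "wy": 0, "wz": 0},
    {"jaw": -1, "tx": 25, "ty": -50, "tz": -160, "wx": 0, "wy": 0, "wz": 0},
    {"jaw": -1, "tx": 35, "ty": -85, "tz": -160, "wx": 0, "wy": 0, "wz": 0},
    {"jaw": -1, "tx": 45, "ty": -120, "tz": -160, "wx": 0, "wy": 0, "wz": 0}
  ]
}}

```text
time_s: 10.4
tool_pos: [543.6, 20.1, 386.1]
tcp_rot: [0.953, 0.302, 0.002, 0.0]
contact_force: [0.4, 0.3, -1.0]
gripper_width: 85.5
finger_force: 0.0
```

Emit:
{"api": "step_arm", "payload": {
  "commands": [
    {"jaw": -1, "tx": 20, "ty": -35, "tz": 0, "wx": 0, "wy": 0, "wz": 0},
    {"jaw": -1, "tx": 40, "ty": -70, "tz": 0, "wx": 0, "wy": 0, "wz": 0},
    {"jaw": -1, "tx": 60, "ty": -105, "tz": 0, "wx": 0, "wy": 0, "wz": 0},
    {"jaw": -1, "tx": 75, "ty": -140, "tz": 0, "wx": 0, "wy": 0, "wz": 0},
    {"jaw": -1, "tx": 85, "ty": -175, "tz": 0, "wx": 0, "wy": 0, "wz": 0},
    {"jaw": -1, "tx": 90, "ty": -200, "tz": 0, "wx": 0, "wy": 0, "wz": 0},
    {"jaw": -1, "tx": 90, "ty": -200, "tz": 0, "wx": 0, "wy": 0, "wz": 0},
    {"jaw": -1, "tx": 90, "ty": -200, "tz": 0, "wx": 0, "wy": 0, "wz": 0}
  ]
}}

```text
time_s: 11.07
tool_pos: [501.6, 235.6, 384.2]
tcp_rot: [0.953, 0.303, 0.001, -0.0]
contact_force: [0.6, -0.3, -0.0]
gripper_width: 85.3
finger_force: 0.0
```

```bash
cat > m2.py <<'E'
from h import *
s=cam('side');t=cam('top'); delta([578.5,-104.4,70],-54.85)
for n,c,box,tip in(('side',s,(215,280,110,70),(502.9,-155.9)),('top',t,(330,175,90,80),(500.1,-155.2))):
  tip=np.array(tip)
  for thr in(135,150,170,185):
    r=rect(c,None,46,box,thr); a=np.radians(r[2]); w,h=r[1]
    if w<h: a+=np.pi/2; w,h=h,w
    if np.cos(a)<0: a+=np.pi
    d=np.array([np.cos(a),np.sin(a)]); print(n,thr,np.round(r[0],1),round(w,1),round(h,1),np.degrees(a).round(2),'need from centre',(tip-(np.array(r[0])-50*d)).round(2),'from far end',(tip-(np.array(r[0])+(w/2-135)*d)).round(2))
f=fr(-144.7); o=np.array([542.5,-126.5])
print('z plate',[bydepth(s,proj(s,[*(o+f@q),46]))[0][2].round(1) for q in((20,-20),(0,-28),(20,20),(0,28),(-5,26),(-78,-20),(-78,-5),(-75,-28),(-40,-25))])
a=cv2.resize(t['img'][165:275,310:440],(400,340),interpolation=cv2.INTER_CUBIC)
b=cv2.resize(s['img'][265:365,205:323],(400,340),interpolation=cv2.INTER_CUBIC); cv2.imwrite('pics/last.png',np.hstack([a,b]))
E
python3 m2.py
```

```text
t 11.17 grasp now [502.6 234.1 229.3] F [-0.2 -0.5 -0.2] w 85.7
  d [-132.8  320.5  159.1] w [ 0.0001 -0.0015 -0.0002] q [0.22 0.12 1.68 0.   1.34 1.18]
side 135 [ 544.3 -126.1] 177.7 72.4 35.05 need from centre [-0.42 -1.09] from far end [-3.56 -3.29]
side 150 [ 544.1 -126.1] 175.9 69.1 35.49 need from centre [-0.5  -0.73] from far end [-2.88 -2.43]
side 170 [ 543.9 -126. ] 174.2 66.8 35.54 need from centre [-0.27 -0.87] from far end [-1.97 -2.08]
side 185 [ 555.9 -114.8] 140.4 62.2 35.43 need from centre [-12.24 -12.07] from far end [-0.19 -3.49]
top 135 [ 542.  -124.4] 171.7 67.8 35.61 need from centre [-1.23 -1.65] from far end [-1.93 -2.15]
top 150 [ 541.9 -124.2] 171.2 65.9 35.53 need from centre [-1.14 -1.92] from far end [-1.61 -2.26]
top 170 [ 532.8 -112.6] 170.5 52.7 28.87 need from centre [ 11.08 -18.44] from far end [ 10.84 -18.57]
top 185 [ 532.8 -112.7] 169.7 46.6 30.59 need from centre [ 10.33 -17.05] from far end [ 10.47 -16.97]
z plate [np.float64(51.3), np.float64(43.4), np.float64(45.5), np.float64(48.4), np.float64(47.9), np.float64(46.1), np.float64(47.8), np.float64(44.2), np.float64(46.2)]
```

View pics/last.png

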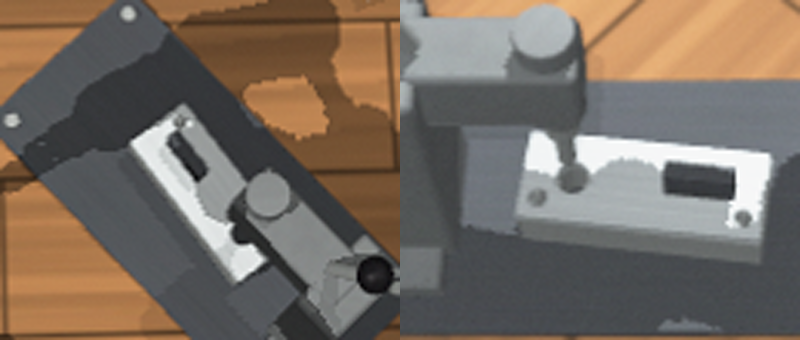

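Plate seated flat, pins showing in both pin holes. The hole at right crop (572,178) lies directly below the punch tip at about (570,165). I quantify the remaining offset from the hole itself.

```bash
python3 - <<'E'
from h import *
s=load('side'); g=cv2.cvtColor(s['img'],cv2.COLOR_BGR2GRAY)
np.set_printoptions(linewidth=200)
print('cols 246..266 rows 304..325'); print(g[304:326,246:267])
print(proj(s,[[502.9,-155.9,46],[502.9,-155.9,64]]))
E
```

```text
cols 246..266 rows 304..325
[[234 209 140 108 105 104 100 100  97  96  97 127 141 122 107 109 108 112 116 118 116]
 [243 243 209 126 109 107 103 104  99  97 146 221 235 239 241 241 233 226 226 210 173]
 [244 245 244 223 155 113 102  99  98  91 184 233 239 243 244 244 244 244 244 243 243]
 [244 244 244 243 213 131 101 100  98  93 158 232 242 244 245 245 245 245 245 245 245]
 [243 244 243 243 223 146 106 104  98  97 151 228 243 244 245 245 245 245 246 246 246]
 [244 244 244 244 237 173 105 103  98  97 124 222 243 244 244 244 245 245 245 245 245]
 [244 244 244 244 243 198 105 102 101  93  95 219 243 245 245 245 245 245 245 245 245]
 [244 244 244 244 244 200 106 105 100  97 117 221 243 244 244 244 244 245 245 245 245]
 [244 244 244 244 244 225 144 104 101  97 135 199 234 244 245 245 245 245 245 243 221]
 [244 244 244 244 244 244 218 133  98  98 114 132 160 219 243 245 245 245 245 227 180]
 [243 243 243 244 244 230 165 117 115 109 112 113 121 150 220 243 245 229 198 185 174]
 [234 224 232 243 242 203 127 114 103  98 103 105 109 114 160 237 228 181 173 174 174]
 [175 172 178 216 218 161 11
[... 201 characters left out ...]
07 136 153 167 172 173 175 174]
 [172 173 175 173 160 140 107  91  94  95  99 100 104 127 154 167 168 172 173 173 173]
 [148 161 169 170 169 164 123  88  93  89  81  78  90 141 170 176 174 174 172 174 174]
 [117 118 154 169 168 168 160 138 105  87  96 112 151 171 173 173 176 176 174 174 176]
 [113 108 150 172 173 172 171 172 169 167 168 166 169 171 170 169 169 172 174 174 173]
 [111 105 148 172 173 173 171 171 172 172 172 173 175 173 172 174 174 174 172 174 173]
 [106 130 162 173 173 173 174 176 177 175 175 175 175 175 172 174 175 173 174 173 172]
 [130 155 168 171 171 172 173 175 173 173 175 173 175 173 175 175 176 176 177 178 178]]
[[255.48199991 316.43049513]
 [254.79181612 312.90739046]]
```

```bash
python3 - <<'E'
from h import *
from scipy.optimize import least_squares
def ringfit(c,g,o,z,angs,thrf=.5,r0=12.):
    """edge crossing along rays from approx centre o on plane z, then circle fit"""
    pts=[]
    for a in angs:
        rr=np.arange(6,18,.25); P=np.c_[o[0]+rr*np.cos(a),o[1]+rr*np.sin(a),np.full(len(rr),z)]
        uv=proj(c,P).astype(np.float32); v=cv2.remap(g,uv[:,0].reshape(1,-1),uv[:,1].reshape(1,-1),cv2.INTER_LINEAR)[0].astype(float)
        i=np.argmax(np.diff(cv2.GaussianBlur(v.reshape(1,-1),(5,1),0)[0])) ; pts.append(P[i,:2]+.125*np.array([np.cos(a),np.sin(a)]))
    pts=np.array(pts); f=least_squares(lambda p:np.hypot(*(pts-p).T)-r0,o,loss='soft_l1',f_scale=.5)
    return f.x,np.abs(f.fun).mean()
s=load('side'); g=cv2.cvtColor(s['img'],cv2.COLOR_BGR2GRAY)
# camera-facing 240 deg of the rim (punch hides the far side)
toward=np.arctan2(-500+156,994-502)
for o in((503,-155.5),(504.5,-157)):
  for half in(70,100): print('now',half,ringfit(s,g,np.array(o,float),46,toward+np.radians(np.arange(-half,half+1,5))))
s0=dict(s); g0=cv2.cvtColor(cv2.imread('pics/side0.png'),cv2.COLOR_BGR2GRAY)
for half in(70,180): print('block0',ringfit(s,g0,np.array([572.9,-121.1]),38,toward+np.radians(np.arange(-half,half+1,5))))
# punch tip: mid column of dark run, rows 307..313, on white plate
for v in range(306,314):
    row=g[v,246:262].astype(float); d=row<170; 
    xs=np.arange(246,262); l=xs[d][0]; r=xs[d][-1]
    lf=l-1+(row[l-1-246]-170)/(row[l-1-246]-row[l-246]); rf=r+(170-row[r-246])/(row[r+1-246]-row[r-246]); print(v,round(lf,2),round(rf,2),round((lf+rf)/2,2))
print(onplane(s,[[254.2,312.9],[254.4,312.9]],64)[:,:2])
print('axis px', proj(s,[[501.8,-156.8,z] for z in(64,70,80,90,100)]).round(2).tolist())
E
```

```text
now 70 (array([ 502.91344221, -156.88278706]), np.float64(0.6792798103932126))
now 100 (array([ 503.43866749, -156.318363  ]), np.float64(0.8690986781553444))
now 70 (array([ 503.05356636, -156.94079478]), np.float64(0.6433971710050728))
now 100 (array([ 503.39697928, -156.4532087 ]), np.float64(0.8656431883587133))
block0 (array([ 572.88144089, -121.23108543]), np.float64(0.35178851636891656))
block0 (array([ 572.89632171, -120.90419442]), np.float64(0.4016924221238529))
306 249.78 255.85 252.81
307 250.52 256.16 253.34
308 250.69 256.25 253.47
309 251.04 256.47 253.76
310 251.3 256.6 253.95
311 251.32 256.51 253.91
312 251.68 256.55 254.11
313 252.56 258.17 255.37
[[ 501.8506817  -156.81125632]
 [ 502.20063798 -156.49866722]]
axis px [[254.19, 312.88], [253.95, 311.69], [253.55, 309.68], [253.15, 307.64], [252.74, 305.58]]
```

Seated height checks out at about 46 mm. The hole is within roughly 1.3 mm of the punch axis, which is about the measuring accuracy, and the arm is clear, so I hand the job in.

```bash
python3 -c "
from station import robot
print(robot.close_job())"
```

```text
the job is handed in; nothing more can be done
None
```

The guide plate sits home and flat on the die block, and the closed die was slid until its large hole is about 1.3 mm from the punch axis (measured to about 1 mm); plate released, arm clear, other things untouched, job handed in at about 11 s.

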